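# Put the stain bottles back in their own stands

## Task

After the bench was wiped down, the four bottles of the slide-staining set were put back in each other's stands, and the next slides would get the wrong stain. Move them round so that every bottle stands fully down in the stand of its own cap colour (red, violet, blue, white); each stand takes one bottle, so park one on the way, for instance in the black spare stand, which ends up empty again. Keep the bottles upright all the time and leave the little dropper bottle that stands among them where it is.

Things in the scene. Friction and masses are not known exactly. Their poses are not given: they have to be found in the camera images.
- bottle_red: Brown stain bottle with a red screw cap, closed, loose, upright in a stand that is not its own: 42 mm across (straight up to 67 mm, then a sloping shoulder), 98 mm tall, 0.08 to 0.15 kg. The cap, fixed to it, is 27 mm across, from 83 to 98 mm above the underside; the bottle can be lifted by it. Origin: centre of the underside, z up along the bottle; its yaw does not matter
- bottle_violet: Brown stain bottle with a violet screw cap, closed, loose, upright in a stand that is not its own: 42 mm across (straight up to 67 mm, then a sloping shoulder), 98 mm tall, 0.08 to 0.15 kg. The cap, fixed to it, is 27 mm across, from 83 to 98 mm above the underside; the bottle can be lifted by it. Origin: centre of the underside, z up along the bottle; its yaw does not matter
- bottle_blue: White reagent bottle with a blue screw cap, closed, loose, upright in a stand that is not its own: 54 mm across (straight up to 85 mm, then a sloping shoulder), 125 mm tall, 0.13 to 0.25 kg. The cap, fixed to it, is 32 mm across, from 106 to 125 mm above the underside; the bottle can be lifted by it. Origin: centre of the underside, z up along the bottle; its yaw does not matter
- bottle_white: White reagent bottle with a white screw cap, closed, loose, upright in a stand that is not its own: 48 mm across (straight up to 71 mm, then a sloping shoulder), 105 mm tall, 0.10 to 0.21 kg. The cap, fixed to it, is 30 mm across, from 89 to 105 mm above the underside; the bottle can be lifted by it. Origin: centre of the underside, z up along the bottle; its yaw does not matter
- stand_red: Red stand, home of the bottle with the red cap. Round weighted bottle stand, does not move: an open cup, 83 mm across and 28 mm high; inside, a flat floor 59 mm across, 5 mm above the worktop, and walls that flare to a 74 mm mouth and guide a bottle in. It takes one bottle. Origin: centre of the underside, on the worktop, z up
- stand_violet: Dark violet stand, home of the bottle with the violet cap. Round weighted bottle stand, does not move: an open cup, 83 mm across and 28 mm high; inside, a flat floor 59 mm across, 5 mm above the worktop, and walls that flare to a 74 mm mouth and guide a bottle in. It takes one bottle. Origin: centre of the underside, on the worktop, z up
- stand_blue: Blue stand, home of the bottle with the blue cap. Round weighted bottle stand, does not move: an open cup, 83 mm across and 28 mm high; inside, a flat floor 59 mm across, 5 mm above the worktop, and walls that flare to a 74 mm mouth and guide a bottle in. It takes one bottle. Origin: centre of the underside, on the worktop, z up
- stand_white: White stand, home of the bottle with the white cap. Round weighted bottle stand, does not move: an open cup, 83 mm across and 28 mm high; inside, a flat floor 59 mm across, 5 mm above the worktop, and walls that flare to a 74 mm mouth and guide a bottle in. It takes one bottle. Origin: centre of the underside, on the worktop, z up
- stand_spare: Black stand, the spare: empty at the start, home of no bottle. Round weighted bottle stand, does not move: an open cup, 83 mm across and 28 mm high; inside, a flat floor 59 mm across, 5 mm above the worktop, and walls that flare to a 74 mm mouth and guide a bottle in. It takes one bottle. Origin: centre of the underside, on the worktop, z up
- dropper: Small brown dropper bottle with a black pointed dropper top, loose, standing by itself on the worktop among the stands: 27 mm across, 82 mm tall, to be left alone. Origin: centre of the underside, z up

How it is judged:
At the end, for the whole second after the job is handed in: Each of the four bottles stands released and at rest on the floor of the stand of its own cap colour: its foot within 13 mm of the stand's centre and less than 9 mm above the stand's underside, upright within 6 degrees (horizontal distance between bottle_red and stand_red below 0.013 m and z of bottle_red in the frame of stand_red below 0.009 m and angle between each of bottle_red, bottle_violet, bottle_blue, bottle_white's own z axis and vertical below 0.1 rad and linear speed of each of bottle_red, bottle_violet, bottle_blue, bottle_white below 0.02 m/s and horizontal distance between bottle_violet and stand_violet below 0.013 m and z of bottle_violet in the frame of stand_violet below 0.009 m and horizontal distance between bottle_blue and stand_blue below 0.013 m and z of bottle_blue in the frame of stand_blue below 0.009 m and horizontal distance between bottle_white and stand_white below 0.013 m and z of bottle_white in the frame of stand_white below 0.009 m); the robot touches nothing.
It fails at once if the bottle with the red cap is tipped by more than 35 degrees (angle between bottle_red's own z axis and vertical above 0.61 rad).
It fails at once if the bottle with the violet cap is tipped by more than 35 degrees (angle between bottle_violet's own z axis and vertical above 0.61 rad).
It fails at once if the bottle with the blue cap is tipped by more than 35 degrees (angle between bottle_blue's own z axis and vertical above 0.61 rad).
It fails at once if the bottle with the white cap is tipped by more than 35 degrees (angle between bottle_white's own z axis and vertical above 0.61 rad).
It fails at once if the dropper bottle is pushed 20 mm or more from where it stood, or tipped over (distance of dropper from where it was at the start of the episode above 0.02 m or angle between dropper's own z axis and vertical above 0.5 rad).
It also fails if it takes over 102 s, if anything falls off the work surface, if the arm or the gripper's body presses on something with over 40 N, if the wrist force passes 120 N, or if a joint passes its speed limit or range.

## Robot

A 7-joint arm with a two-finger parallel gripper is mounted at the origin on a cart in front of the work surface, level with it; the furniture and walls round the work are solid. World frame = base frame: x ahead of the robot, y to its left, z up, the work surface at z = 0. Lengths are in m, angles in rad, forces in N, time in s.
With the tool pointing down it reaches from about 0.4 to 0.85 m from the base axis. Payload 4.5 kg.
Tool frame: the origin (TCP) lies midway between the tips of the shut fingers; the grasp point (between the pads) lies 19 mm behind it (arm.grasp_offset is the distance from the TCP to the grasp point, in m); z points along the fingers, y is the line along which they close (so a half turn about z gives the same grasp; the last joint's range is limited). The gripper opens to 88 mm and grips with 3 to 60 N. Pads are 18 mm wide; open, the fingers measure 123 mm over their backs; the gripper's body (75 mm by 187 mm) begins 45 mm behind the grasp point.
Start: joints at [1.141, 0.689, -0.195, 1.565, 0.157, 0.902, -0.215], TCP at [0.28, -0.559, 0.239] pointing down, gripper open.
Joint ranges: [-3.01, 3.01], [-0.46, 2.08], [-1.47, 1.51], [0.13, 2.56], [-1, 4.14], [0.04, 2.09], [-2.66, 2.66]. Speed limits (rad/s): [2.57, 2.57, 3.14, 3.14, 3.14, 3.14, 3.14].

## Interface

Orientations are given as a 3x3 rotation matrix whose columns are the frame's x, y, z axes.
In Python, from station import arm gives the robot as it stands.
- The arm moves only by the shell command python3 shift.py FILE, which reads ROWS from the file FILE. ROWS is a JSON list of rows, 1 to 10 of them, each written [[dx, dy, dz], [rx, ry, rz], opening]: dx, dy, dz in units of 25 mm, then a rotation vector rx, ry, rz in units of 0.25 rad, then the opening from 0.0 (shut) to 1.0 (fully open); each row is the pose to reach, as a shift and turn from the pose commanded when the command began, along the tool's axes at that moment; what a row does not reach only later rows make up. A row lasts 1/12 s, in which the tool goes at most 0.0417 m and 0.125 rad, less where a joint would pass 70% of its speed; a pose out of reach is approached as far as the arm can. The fingers move at their own pace and stop on an object; the grip force is fixed at half the most. Time passes only in rows, so rows that do not move let the fingers close. It prints the time, the measured TCP pose, the force, the opening and the grip force at its end. Input that does not fit is refused with a message, and nothing moves.
- arm.get_obs(): the state, without advancing time (a new reading comes with each control period).
- arm.read_camera(name): name is "scene" or "top" or "wrist"; returns the picture (384x512x3 uint8, blue, green, red); there is no depth.
- arm.get_calibration(name): a dict with "mtx" (3x3 intrinsics, pixels), "rvec" (rotation vector, rad) and "tvec" (3), from world to camera coordinates, as OpenCV has them. Camera axes: x right, y down, z forward; pixel columns grow to the right and rows downward; lengths in m; the calibration is good to about 2 mm. A picture is of the moment at which its call begins: read the wrist's pose just before it. get_calibration takes no time and is no camera call; for the wrist camera it gives the pose at the moment of the call.
- arm.hand_in(): hands the job in; it is judged then, once.
The state is a dict: "time_s": time; "qpos": joint angles; "joint_vel": joint speeds; "tau": joint torques, N m; "tcp_pos": TCP position; "ee_rot": TCP orientation; "wrist_force": force on the tool from outside, world axes, zero at the start; "ft_torque": the same for the moment, N m; "finger_gap": opening from 0.0 (shut) to 1.0 (fully open); "finger_force": force on a finger pad.
Only numpy, scipy, OpenCV 4.12 (cv2) and the standard library are available. Lean on these libraries where they do the work, as an engineer would, in place of code of your own. Each camera call takes 0.05 s, during which the arm holds its last target. There are 200 camera calls.

## Working session

There is one attempt and no reset: what is moved stays moved. The work goes in short steps, Python scripts to look and compute and a shell command to move; the robot and the scene stay as the last step left them, time stands still between calls to the robot, and variables do not carry over. Pictures are saved under pics/ and viewed, at most 14 in all, crops included, and the job is handed in when it is done.

```bash
ls; mkdir -p pics; python3 - <<'E'
from station import arm
import cv2
for n in("scene","top"):
    cv2.imwrite(f"pics/{n}0.png",arm.read_camera(n)); c=arm.get_calibration(n); print(n,c)
o=arm.get_obs(); print(o)
E
```

```text
pics
shift.py
station.py
scene {'mtx': array([[414.10514631,   0.        , 260.31379846],
       [  0.        , 414.10514631, 193.59133401],
       [  0.        ,   0.        ,   1.        ]]), 'rvec': array([ 0.53764299, -2.4431331 ,  1.46969011]), 'tvec': array([0.31938082, 0.23239111, 0.45934151])}
top {'mtx': array([[463.7806168 ,   0.        , 260.31565662],
       [  0.        , 463.7806168 , 189.57455755],
       [  0.        ,   0.        ,   1.        ]]), 'rvec': array([ 2.08889816, -2.12438755,  0.23100221]), 'tvec': array([-0.26471732,  0.49216629,  0.7894828 ])}
{'time_s': 0.1, 'qpos': array([ 1.14079666,  0.68991168, -0.19453069,  1.56624027,  0.15732884,
        0.90250733, -0.21512506]), 'joint_vel': array([ 4.10304398e-04, -2.58793448e-03,  7.97194432e-05, -2.88624061e-03,
        1.55265718e-03,  9.28106150e-04, -1.24399725e-03]), 'tau': array([-4.05275801e-03, -5.28495705e+01, -1.27242275e+00, -1.53837347e+01,
       -5.27627289e-02,  1.98766116e-03,  3.48454228e-05]), 'tcp_pos': array([ 0.27929662, -0.55848322,  0.23798323]), 'ee_rot': array([[ 8.94324507e-01,  4.47418062e-01, -8.68563250e-04],
       [ 4.47418884e-01, -8.94323376e-01,  1.42848097e-03],
       [-1.37648231e-04, -1.66613714e-03, -9.99998603e-01]]), 'wrist_force': array([ 0.54344795,  0.611362  , -0.29660429]), 'ft_torque': array([ 0.0470247 , -0.04224337,  0.03230643]), 'finger_force': 0.0, 'finger_gap': 1.0007489309094664}
```

View pics/scene0.png

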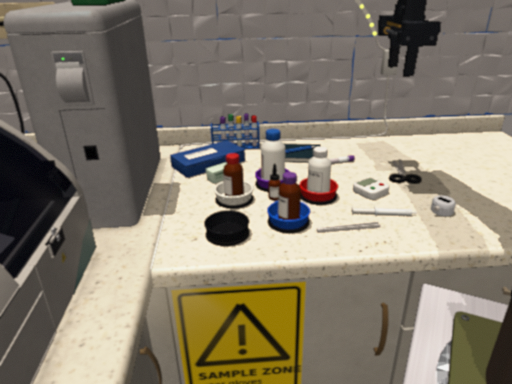

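View pics/top0.png

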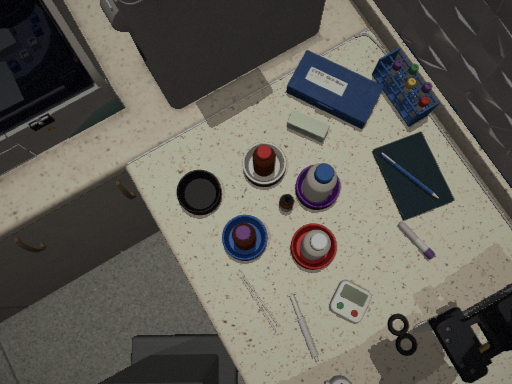

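The top view shows the red cap (264,153) in the white stand, the blue cap (324,174) in the violet stand, the violet cap (243,233) in the blue stand and the white cap (319,241) in the red stand. The spare stand is at (199,192) and the dropper at (287,202). So this is two swaps, done through the spare stand.

```bash
cat > h.py <<'E'
from station import arm
import cv2, numpy as np
def ray(name,px,z,c=None):
    c=c or arm.get_calibration(name); R=cv2.Rodrigues(c["rvec"])[0]; t=c["tvec"].ravel()
    p=cv2.undistortPoints(np.float64(px).reshape(-1,1,2),c["mtx"],None).reshape(-1,2)
    d=np.c_[p,np.ones(len(p))]@R; o=-R.T@t
    return o+d*((z-o[2])/d[:,2])[:,None]
def blob(im,lo,hi,roi):
    h=cv2.cvtColor(im,cv2.COLOR_BGR2HSV); m=cv2.inRange(h,np.array(lo),np.array(hi))
    x0,y0,x1,y1=roi; k=np.zeros_like(m); k[y0:y1,x0:x1]=m[y0:y1,x0:x1]; return k
def circ(P):
    A=np.c_[2*P[:,:2],np.ones(len(P))]; s=np.linalg.lstsq(A,(P[:,:2]**2).sum(1),rcond=None)[0]
    return s[:2],np.sqrt(s[2]+s[0]**2+s[1]**2)
E
python3 - <<'E'
from h import *
im=cv2.imread("pics/top0.png")
cv2.imwrite("pics/topz.png",cv2.resize(im[120:290,160:360],None,fx=3.5,fy=3.5,interpolation=cv2.INTER_CUBIC))
h=cv2.cvtColor(im,cv2.COLOR_BGR2HSV)
for n,p in dict(rc=(264,153),vc=(243,232),bc=(324,174),wc=(319,241),rs=(296,255),vs=(301,198),bs=(226,245),ws=(250,175),ks=(199,210)).items(): print(n,h[p[1],p[0]])
c=arm.get_calibration("top");print("cam",-cv2.Rodrigues(c["rvec"])[0].T@c["tvec"])
E
```

```text
rc [  1 182 146]
vc [142 108 109]
bc [108 160 118]
wc [ 50   4 171]
rs [  2 213  72]
vs [139 170 102]
bs [110 200  56]
ws [21 35 94]
ks [130 139  11]
cam [ 0.30552568 -0.27084445  0.87685994]
```

View pics/topz.png

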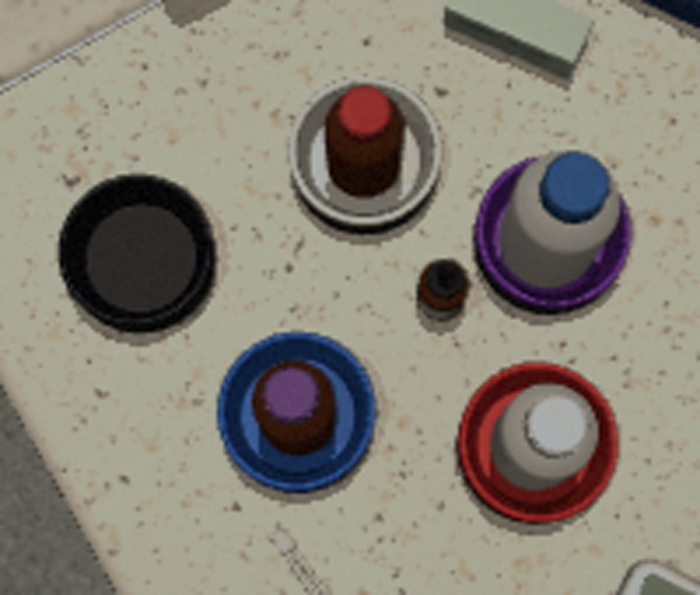

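The crop shows the rims clearly. In crop pixels the black rim is centred at (138,252) and the white rim at (366,153). I'll use masks for the coloured stands and the caps.

```bash
python3 - <<'E'
from h import *
im=cv2.imread("pics/top0.png")
def big(m):
    cs,_=cv2.findContours(m,cv2.RETR_EXTERNAL,cv2.CHAIN_APPROX_NONE); return max(cs,key=cv2.contourArea)
S=dict(red=((0,170,40),(8,255,255),(285,220,345,275)),violet=((132,110,40),(150,255,255),(290,160,345,212)),blue=((100,140,30),(120,255,255),(218,210,272,265)))
for n,(lo,hi,r) in S.items():
    P=cv2.convexHull(big(blob(im,lo,hi,r))).reshape(-1,2)
    e=cv2.fitEllipse(P); print("stand",n,np.round(e[0],1),np.round(e[1],1),ray("top",e[0],.028)[0].round(4),circ(ray("top",P,.028)))
for n,p in dict(spare=(138,252),white=(366,153),redv=(538,442),violetv=(553,232),bluev=(297,411)).items():
    print("eye stand",n,ray("top",(160+p[0]/3.5,120+p[1]/3.5),.028)[0].round(4))
C=dict(red=((0,150,110),(8,255,255),(250,140,280,168),.103),violet=((134,60,80),(155,160,255),(230,220,258,245),.103),blue=((100,120,80),(118,255,255),(305,160,345,190),.130),white=((0,0,150),(180,40,255),(305,228,335,255),.110))
E={"red":(366,111),"violet":(292,391),"blue":(575,185),"white":(557,425)}
for n,(lo,hi,r,z) in C.items():
    b=big(blob(im,lo,hi,r)); e=cv2.minEnclosingCircle(b); e2=(160+E[n][0]/3.5,120+E[n][1]/3.5)
    print("cap",n,e,ray("top",e[0],z)[0].round(4),"eye",ray("top",e2,z)[0].round(4))
print("dropper",ray("top",(160+444/3.5,120+275/3.5),.08))
E
```

```text
stand red [313.  246.3] [44.7 45.2] [ 0.3857 -0.3674  0.028 ] (array([ 0.38613086, -0.36744078]), np.float64(0.040901913349253506))
stand violet [317.4 186. ] [42.5 43.8] [ 0.4984 -0.3803  0.028 ] (array([ 0.49869666, -0.38028352]), np.float64(0.04093638333921105))
stand blue [244.2 237.3] [44.3 44.9] [ 0.4042 -0.242   0.028 ] (array([ 0.40456317, -0.24194551]), np.float64(0.0408811296527523))
eye stand spare [ 0.4906 -0.159   0.028 ]
eye stand white [ 0.5434 -0.282   0.028 ]
eye stand redv [ 0.3857 -0.3687  0.028 ]
eye stand violetv [ 0.4978 -0.3814  0.028 ]
eye stand bluev [ 0.404  -0.2432  0.028 ]
cap red ((263.8333435058594, 151.0833282470703), 6.894631862640381) [ 0.5452 -0.2801  0.103 ] eye [ 0.5441 -0.2814  0.103 ]
cap violet ((242.75, 232.5), 7.603553295135498) [ 0.4036 -0.2422  0.103 ] eye [ 0.4049 -0.2433  0.103 ]
cap blue ((324.5, 171.64285278320312), 8.820878982543945) [ 0.4995 -0.38    0.13  ] eye [ 0.4974 -0.3796  0.13  ]
cap white ((318.5, 240.8000030517578), 8.154242515563965) [ 0.3868 -0.3675  0.11  ] eye [ 0.3858 -0.3685  0.11  ]
dropper [[ 0.46487475 -0.31912888  0.08      ]]
```

Careful with the scale: shifts go in units of 25 mm and turns go in units of 0.25 rad. That gives: -0.125 m is -5, 0.253 m is 10.12, 0.464 rad is 1.856.

```bash
echo '[[[1.6,-1.4,0],[0,0,0.48],1],[[3.2,-2.8,0],[0,0,0.96],1],[[4.4,-4,0],[0,0,1.44],1],[[5.6,-5,0],[0,0,1.856],1],[[6.8,-6.2,0],[0,0,1.856],1],[[8,-7.2,0],[0,0,1.856],1],[[9.2,-8.2,0],[0,0,1.856],1],[[10.12,-9.08,0],[0,0,1.856],1],[[10.12,-9.08,0],[0,0,1.856],0.7],[[10.12,-9.08,0],[0,0,1.856],0.7]]' > rows.txt && python3 shift.py rows.txt
python3 -c "
from station import arm
print(arm.get_obs()['ee_rot'].round(4))"
```

```text
time_s: 0.93
tcp_pos: [0.4057, -0.2392, 0.2386]
ee_rot: [[1.0, 0.007, 0.0], [0.007, -1.0, 0.002], [0.0, -0.002, -1.0]]
wrist_force: [0.0, -1.2, -0.0]
finger_gap: 0.874
finger_force: 0.0
[[ 1.0e+00  7.5e-03  0.0e+00]
 [ 7.5e-03 -1.0e+00  1.7e-03]
 [ 1.0e-04 -1.7e-03 -1.0e+00]]
```

```bash
echo '[[[-0.04,0.08,1.2],[0,0,0],0.7],[[-0.04,0.08,2.8],[0,0,0],0.7],[[-0.04,0.08,4],[0,0,0],0.7],[[-0.04,0.08,4.8],[0,0,0],0.7],[[-0.04,0.08,5.2],[0,0,0],0.7],[[-0.04,0.08,5.2],[0,0,0],0.7],[[-0.04,0.08,5.2],[0,0,0],0.7]]' > rows.txt && python3 shift.py rows.txt
python3 - <<'E'
from h import *
c=arm.get_calibration("wrist"); im=arm.read_camera("wrist"); cv2.imwrite("pics/w1.png",im)
E
```

```text
time_s: 1.52
tcp_pos: [0.4024, -0.2463, 0.1083]
ee_rot: [[1.0, -0.003, -0.001], [-0.003, -1.0, -0.0], [-0.001, 0.0, -1.0]]
wrist_force: [0.1, 0.2, 0.8]
finger_gap: 0.703
finger_force: 0.0
```

View pics/w1.png

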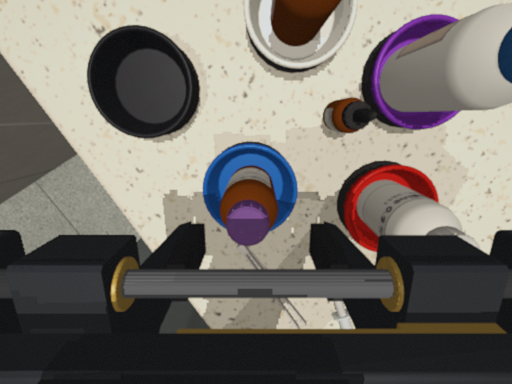

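The wrist view shows the violet cap at about (248,222), slightly left of the fingers' midline at about x=257. That matches the 4 mm y offset.

```bash
python3 - <<'E'
from h import *
im=cv2.imread("pics/w1.png")
k=blob(im,(130,50,50),(160,180,255),(210,170,300,270)); cs,_=cv2.findContours(k,0,1); b=max(cs,key=cv2.contourArea)
print(cv2.boundingRect(b),cv2.minEnclosingCircle(b)); r=cv2.boundingRect(b)
print(ray("wrist",[(r[0]+r[2]/2,r[1]+r[3]/2),(r[0]+r[2]/2,r[1]+r[3]-r[2]/2)],.1), arm.get_obs()["tcp_pos"])
E
echo '[[[0.08,-0.16,0],[0,0,0],0.7],[[0.08,-0.16,0.4],[0,0,0],0.7],[[0.08,-0.16,0.78],[0,0,0],0.7],[[0.08,-0.16,0.78],[0,0,0],0.7],[[0.08,-0.16,0.78],[0,0,0],0.7]]' > rows.txt && python3 shift.py rows.txt
```

```text
(224, 200, 47, 46) ((247.2516632080078, 223.10595703125), 23.268932342529297)
[[ 0.40874329 -0.23912915  0.1       ]
 [ 0.40907705 -0.23913283  0.1       ]] [ 0.40300377 -0.24625711  0.10900291]
time_s: 1.98
tcp_pos: [0.4052, -0.2407, 0.0893]
ee_rot: [[1.0, -0.0, -0.0], [-0.0, -1.0, 0.0], [-0.0, -0.0, -1.0]]
wrist_force: [-0.7, -0.4, -0.4]
finger_gap: 0.702
finger_force: 0.0
```

Scaled: -0.02 m is -0.8, -0.01 m is -0.4.

```bash
echo '[[[0.04,0,0.04],[0,0,0],0.5],[[0.04,0,0.04],[0,0,0],0.3],[[0.04,0,0.04],[0,0,0],0.1],[[0.04,0,0.04],[0,0,0],0],[[0.04,0,0.04],[0,0,0],0],[[0.04,0,0.04],[0,0,0],0],[[0.04,0,-0.4],[0,0,0],0],[[0.04,0,-0.8],[0,0,0],0],[[0.04,0,-0.8],[0,0,0],0]]' > rows.txt && python3 shift.py rows.txt
python3 - <<'E'
from h import *
cv2.imwrite("pics/w2.png",arm.read_camera("wrist"))
E
```

```text
time_s: 2.73
tcp_pos: [0.4069, -0.2412, 0.1104]
ee_rot: [[1.0, -0.0, 0.002], [-0.0, -1.0, -0.001], [0.002, 0.001, -1.0]]
wrist_force: [0.6, -1.2, -1.1]
finger_gap: 0.295
finger_force: 30.0
```

View pics/w2.png

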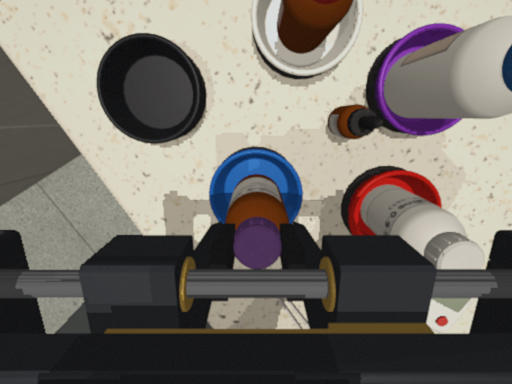

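The bottle is held: the gap of 0.295 equals 26 mm, which matches the cap. I'll lift it and carry it to the spare stand.

```bash
echo '[[[0,0,-0.8],[0,0,0],0],[[0,0,-1.8],[0,0,0],0],[[0.4,-0.4,-2.4],[0,0,0],0],[[1.2,-1.2,-2.4],[0,0,0],0],[[2,-2,-2.4],[0,0,0],0],[[2.8,-2.8,-2.4],[0,0,0],0],[[3.2,-3.2,-2.4],[0,0,0],0],[[3.36,-3.32,-2.4],[0,0,0],0],[[3.36,-3.32,-2.4],[0,0,0],0],[[3.36,-3.32,-2.4],[0,0,0],0]]' > rows.txt && python3 shift.py rows.txt
python3 - <<'E'
from h import *
cv2.imwrite("pics/w3.png",arm.read_camera("wrist"))
E
```

```text
time_s: 3.62
tcp_pos: [0.4891, -0.1587, 0.1687]
ee_rot: [[1.0, -0.001, -0.002], [-0.001, -1.0, -0.001], [-0.002, 0.001, -1.0]]
wrist_force: [-0.0, -0.6, -1.5]
finger_gap: 0.295
finger_force: 30.0
```

View pics/w3.png

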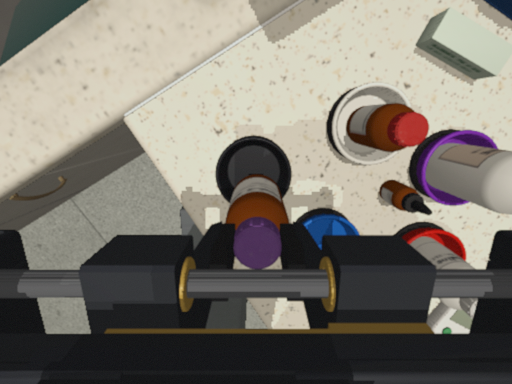

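The violet bottle hangs upright over the black stand, centred on its rim at about (254,172). Lowering it now.

Scaled: 0.08 m is 3.2, 0.077 m is 3.08.

```bash
echo '[[[0.04,0,0.8],[0,0,0],0],[[0.04,0,1.8],[0,0,0],0],[[0.04,0,2.4],[0,0,0],0],[[0.04,0,2.8],[0,0,0],0],[[0.04,0,3.08],[0,0,0],0],[[0.04,0,3.2],[0,0,0],0],[[0.04,0,3.2],[0,0,0],0]]' > rows.txt && python3 shift.py rows.txt
```

```text
time_s: 4.25
tcp_pos: [0.4911, -0.1583, 0.0891]
ee_rot: [[1.0, -0.001, -0.0], [-0.001, -1.0, -0.0], [-0.0, 0.0, -1.0]]
wrist_force: [0.2, -0.0, -0.1]
finger_gap: 0.296
finger_force: 30.0
```

```bash
echo '[[[0,0,0],[0,0,0],0.5],[[0,0,0],[0,0,0],0.7],[[0,0,0],[0,0,0],0.7],[[0,0,0],[0,0,0],0.7],[[0,0,-0.8],[0,0,0],0.7],[[0,0,-2],[0,0,0],0.7],[[0,0,-3.2],[0,0,0],0.7],[[0,0.8,-4.4],[0,0,0],0.7],[[0,2,-4.4],[0,0,0],0.7],[[0,3.2,-4.4],[0,0,0],0.7]]' > rows.txt && python3 shift.py rows.txt
echo '[[[0.12,1.6,0],[0,0,0],0.7],[[0.2,3.2,0],[0,0,0],0.7],[[0.32,4.6,0],[0,0,0],0.7],[[0.32,5.4,0],[0,0,0],0.7],[[0.32,5.6,0.8],[0,0,0],0.7],[[0.32,5.64,1.6],[0,0,0],0.7],[[0.32,5.64,2.4],[0,0,0],0.7],[[0.32,5.64,2.4],[0,0,0],0.7],[[0.32,5.64,2.4],[0,0,0],0.7]]' > rows.txt && python3 shift.py rows.txt
python3 - <<'E'
from h import *
im=arm.read_camera("wrist"); cv2.imwrite("pics/w4.png",im)
E
```

```text
time_s: 5.08
tcp_pos: [0.4929, -0.2383, 0.2019]
ee_rot: [[1.0, 0.003, 0.005], [0.003, -1.0, -0.002], [0.005, 0.002, -1.0]]
wrist_force: [-0.0, 0.2, -0.5]
finger_gap: 0.7
finger_force: 0.0
time_s: 5.83
tcp_pos: [0.4988, -0.3783, 0.1388]
ee_rot: [[1.0, 0.0, -0.002], [0.0, -1.0, 0.001], [-0.002, -0.001, -1.0]]
wrist_force: [0.5, 0.5, -0.4]
finger_gap: 0.701
finger_force: 0.0
```

View pics/w4.png

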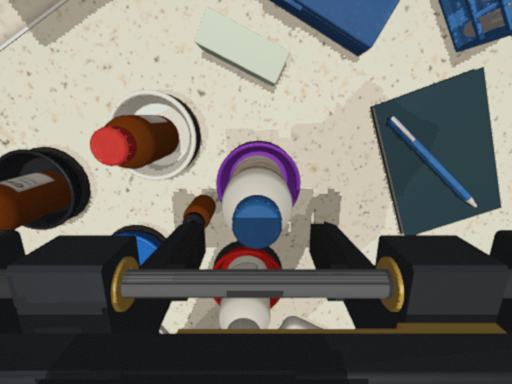

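The wrist view shows the blue cap centred between the fingers at (257,222). I'll descend, grip and lift.

```bash
echo '[[[0.08,0.04,0.6],[0,0,0],0.7],[[0.08,0.04,1.04],[0,0,0],0.7],[[0.08,0.04,1.04],[0,0,0],0.5],[[0.08,0.04,1.04],[0,0,0],0.3],[[0.08,0.04,1.04],[0,0,0],0],[[0.08,0.04,1.04],[0,0,0],0],[[0.08,0.04,1.04],[0,0,0],0],[[0.08,0.04,1.04],[0,0,0],0]]' > rows.txt && python3 shift.py rows.txt
echo '[[[0,0,-0.6],[0,0,0],0],[[0,0,-1.4],[0,0,0],0],[[0,0,-2.4],[0,0,0],0],[[0,0,-3.4],[0,0,0],0],[[0,0,-4.2],[0,0,0],0],[[0,0,-4.4],[0,0,0],0],[[0,0,-4.4],[0,0,0],0]]' > rows.txt && python3 shift.py rows.txt
```

```text
time_s: 6.55
tcp_pos: [0.5015, -0.3798, 0.1137]
ee_rot: [[1.0, -0.0, 0.001], [-0.0, -1.0, -0.0], [0.001, 0.0, -1.0]]
wrist_force: [-0.3, 0.1, 0.3]
finger_gap: 0.357
finger_force: 30.0
time_s: 7.13
tcp_pos: [0.5019, -0.3803, 0.2246]
ee_rot: [[1.0, -0.0, 0.003], [-0.0, -1.0, -0.002], [0.003, 0.002, -1.0]]
wrist_force: [0.1, 0.5, -2.3]
finger_gap: 0.357
finger_force: 30.0
```

Scaled: -0.138 m is -5.52, -0.097 m is -3.88.

```bash
echo '[[[-0.28,-0.4,0],[0,0,0],0],[[-0.8,-1.2,0],[0,0,0],0],[[-1.6,-2.2,0],[0,0,0],0],[[-2.32,-3.2,0],[0,0,0],0],[[-3,-4.2,0],[0,0,0],0],[[-3.52,-5,0],[0,0,0],0],[[-3.84,-5.44,0],[0,0,0],0],[[-3.88,-5.52,0.4],[0,0,0],0],[[-3.88,-5.52,1.2],[0,0,0],0],[[-3.88,-5.52,2],[0,0,0],0]]' > rows.txt && python3 shift.py rows.txt
python3 - <<'E'
from h import *
im=arm.read_camera("top"); cv2.imwrite("pics/t5.png",im)
E
```

```text
time_s: 7.97
tcp_pos: [0.4038, -0.2412, 0.172]
ee_rot: [[1.0, 0.001, -0.0], [0.001, -1.0, 0.0], [-0.0, -0.0, -1.0]]
wrist_force: [0.1, 0.0, -2.9]
finger_gap: 0.359
finger_force: 30.0
```

View pics/t5.png

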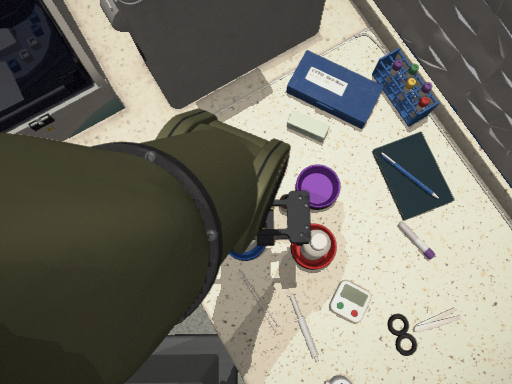

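The arm hides the blue stand in the top view, but the violet stand shows empty at (318,187). The TCP is over the blue stand, so I'll lower and release.

Scaled: 0.0585 m is 2.34, 0.056 m is 2.24.

```bash
echo '[[[0.04,0.04,0.8],[0,0,0],0],[[0.04,0.04,1.52],[0,0,0],0],[[0.04,0.04,2],[0,0,0],0],[[0.04,0.04,2.24],[0,0,0],0],[[0.04,0.04,2.34],[0,0,0],0],[[0.04,0.04,2.34],[0,0,0],0]]' > rows.txt && python3 shift.py rows.txt
```

```text
time_s: 8.52
tcp_pos: [0.405, -0.2425, 0.1144]
ee_rot: [[1.0, -0.0, -0.001], [-0.0, -1.0, 0.001], [-0.001, -0.001, -1.0]]
wrist_force: [-0.0, -1.0, -2.1]
finger_gap: 0.36
finger_force: 30.0
```

Scaled: 0.0015 m is 0.06.

```bash
echo '[[[0,0,0.06],[0,0,0],0],[[0,0,0.06],[0,0,0],0]]' > rows.txt && python3 shift.py rows.txt
echo '[[[0,0,0.06],[0,0,0],0.5],[[0,0,0.06],[0,0,0],0.7],[[0,0,0.06],[0,0,0],0.7],[[0,0,0.06],[0,0,0],0.7],[[0,0,-0.6],[0,0,0],0.7],[[0,0,-1.4],[0,0,0],0.7],[[0.8,-0.8,-2],[0,0,0],0.7],[[2,-2,-2],[0,0,0],0.7],[[3,-3,-2],[0,0,0],0.7],[[3.44,-3.36,-2],[0,0,0],0.7]]' > rows.txt && python3 shift.py rows.txt
echo '[[[0,0,0.8],[0,0,0],0.7],[[0,0,2],[0,0,0],0.7],[[0,0,2.6],[0,0,0],0.7],[[0,0,2.92],[0,0,0],0.7],[[0,0,2.96],[0,0,0],0.7],[[0,0,2.96],[0,0,0],0.7]]' > rows.txt && python3 shift.py rows.txt
```

```text
time_s: 8.68
tcp_pos: [0.4057, -0.243, 0.1137]
ee_rot: [[1.0, -0.0, 0.001], [-0.0, -1.0, -0.001], [0.001, 0.001, -1.0]]
wrist_force: [0.2, -0.6, -2.9]
finger_gap: 0.356
finger_force: 30.0
time_s: 9.52
tcp_pos: [0.4958, -0.1537, 0.1639]
ee_rot: [[1.0, 0.006, 0.005], [0.006, -1.0, 0.002], [0.005, -0.002, -1.0]]
wrist_force: [0.3, -0.2, -0.2]
finger_gap: 0.699
finger_force: 0.0
time_s: 10.02
tcp_pos: [0.4912, -0.1591, 0.0893]
ee_rot: [[1.0, -0.001, -0.0], [-0.001, -1.0, -0.0], [-0.0, 0.0, -1.0]]
wrist_force: [0.4, 0.7, -0.7]
finger_gap: 0.7
finger_force: 0.0
```

Scaled: -0.115 m is -4.6, -0.1 m is -4.

```bash
echo '[[[0,0,0],[0,0,0],0.5],[[0,0,0],[0,0,0],0.3],[[0,0,0],[0,0,0],0],[[0,0,0],[0,0,0],0],[[0,0,0],[0,0,0],0],[[0,0,-0.8],[0,0,0],0],[[0,0,-1.8],[0,0,0],0],[[0,0,-3],[0,0,0],0],[[0,0,-4],[0,0,0],0],[[0,0,-4.6],[0,0,0],0]]' > rows.txt && python3 shift.py rows.txt
python3 - <<'E'
from h import *
im=arm.read_camera("wrist"); cv2.imwrite("pics/w6.png",im)
E
```

```text
time_s: 10.85
tcp_pos: [0.4921, -0.1591, 0.2069]
ee_rot: [[1.0, -0.0, 0.003], [-0.0, -1.0, -0.001], [0.003, 0.001, -1.0]]
wrist_force: [1.2, 0.4, -1.7]
finger_gap: 0.285
finger_force: 30.0
```

View pics/w6.png

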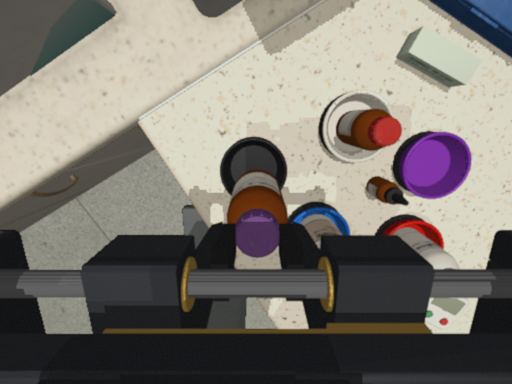

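The violet bottle is held upright over the spare stand. The blue bottle stands in the blue stand at (322,228), and the violet stand at (433,165) is empty. Carrying violet home.

Scaled: 0.222 m is 8.88, 0.007 m is 0.28.

```bash
echo '[[[0,0.4,0],[0,0,0],0],[[0,1.2,0],[0,0,0],0],[[0.08,2.4,0],[0,0,0],0],[[0.12,3.6,0],[0,0,0],0],[[0.2,4.8,0],[0,0,0],0],[[0.24,6,0],[0,0,0],0],[[0.28,7.2,0],[0,0,0],0],[[0.28,8.2,0],[0,0,0],0],[[0.28,8.72,0],[0,0,0],0],[[0.28,8.88,0],[0,0,0],0]]' > rows.txt && python3 shift.py rows.txt
echo '[[[0,0,0.8],[0,0,0],0],[[0,0,2],[0,0,0],0],[[0,0,3.2],[0,0,0],0],[[0,0,4],[0,0,0],0],[[0,0,4.48],[0,0,0],0],[[0,0,4.68],[0,0,0],0],[[0,0,4.72],[0,0,0],0],[[0,0,4.72],[0,0,0],0]]' > rows.txt && python3 shift.py rows.txt
```

```text
time_s: 11.73
tcp_pos: [0.4963, -0.384, 0.2026]
ee_rot: [[1.0, -0.005, -0.002], [-0.005, -1.0, -0.001], [-0.002, 0.001, -1.0]]
wrist_force: [0.3, -0.1, -0.0]
finger_gap: 0.278
finger_force: 30.0
time_s: 12.4
tcp_pos: [0.5014, -0.3793, 0.0899]
ee_rot: [[1.0, 0.002, 0.005], [0.002, -1.0, -0.001], [0.005, 0.001, -1.0]]
wrist_force: [-2.6, 3.3, 23.0]
finger_gap: 0.295
finger_force: 30.2
```

Scaled: -0.06 m is -2.4, -0.04 m is -1.6.

```bash
echo '[[[0,0,-0.04],[0,0,0],0.5],[[0,0,-0.04],[0,0,0],0.7],[[0,0,-0.04],[0,0,0],0.7],[[0,0,-0.04],[0,0,0],0.7],[[0,0,-0.8],[0,0,0],0.7],[[0,0,-1.6],[0,0,0],0.7],[[0,0,-2.4],[0,0,0],0.7],[[0,0,-2.4],[0,0,0],0.7],[[0,0,-2.4],[0,0,0],0.7]]' > rows.txt && python3 shift.py rows.txt
python3 - <<'E'
from h import *
im=arm.read_camera("wrist"); cv2.imwrite("pics/w7.png",im)
E
```

```text
time_s: 13.15
tcp_pos: [0.4987, -0.3809, 0.1467]
ee_rot: [[1.0, -0.0, 0.001], [-0.0, -1.0, -0.001], [0.001, 0.001, -1.0]]
wrist_force: [-0.2, -0.6, -0.1]
finger_gap: 0.703
finger_force: 0.0
```

View pics/w7.png

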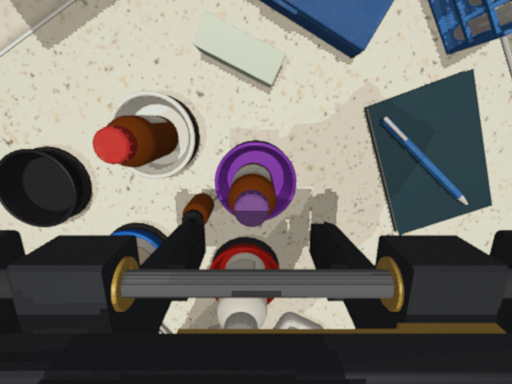

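The violet bottle stands in the violet stand, with its cap at (252,208). Next is red, which goes to the spare stand.

Scaled: -0.1 m is -4, 0.058 m is 2.32.

```bash
echo '[[[0.6,-1.2,0],[0,0,0],0.7],[[1.2,-2.6,0],[0,0,0],0.7],[[1.84,-3.8,0],[0,0,0],0.7],[[1.84,-4,0],[0,0,0],0.7],[[1.84,-4,0.4],[0,0,0],0.7],[[1.84,-4,1.4],[0,0,0],0.7],[[1.84,-4,2],[0,0,0],0.7],[[1.84,-4,2.32],[0,0,0],0.7],[[1.84,-4,2.32],[0,0,0],0.7],[[1.84,-4,2.32],[0,0,0],0.7]]' > rows.txt && python3 shift.py rows.txt
echo '[[[0,0,0],[0,0,0],0.5],[[0,0,0],[0,0,0],0.3],[[0,0,0],[0,0,0],0],[[0,0,0],[0,0,0],0],[[0,0,0],[0,0,0],0],[[0,0,0],[0,0,0],0],[[0,0,-0.8],[0,0,0],0],[[0,0,-1.8],[0,0,0],0],[[0,0,-2.4],[0,0,0],0],[[0,0,-2.4],[0,0,0],0]]' > rows.txt && python3 shift.py rows.txt
```

```text
time_s: 14.03
tcp_pos: [0.5433, -0.2819, 0.0874]
ee_rot: [[1.0, -0.002, -0.002], [-0.002, -1.0, -0.0], [-0.002, 0.0, -1.0]]
wrist_force: [0.3, 0.1, 1.0]
finger_gap: 0.702
finger_force: 0.0
time_s: 14.87
tcp_pos: [0.5463, -0.2818, 0.1514]
ee_rot: [[1.0, -0.0, 0.006], [-0.0, -1.0, -0.003], [0.006, 0.003, -1.0]]
wrist_force: [0.2, -0.1, -0.3]
finger_gap: 0.295
finger_force: 30.0
```

```bash
echo '[[[-0.16,-0.4,0],[0,0,0],0],[[-0.52,-1.2,0],[0,0,0],0],[[-1,-2.2,0],[0,0,0],0],[[-1.48,-3.2,0],[0,0,0],0],[[-1.84,-4.2,0],[0,0,0],0],[[-2.08,-4.8,0],[0,0,0],0],[[-2.16,-4.92,0],[0,0,0],0],[[-2.16,-4.92,0],[0,0,0],0],[[-2.16,-4.92,0],[0,0,0],0]]' > rows.txt && python3 shift.py rows.txt
python3 - <<'E'
from h import *
im=arm.read_camera("wrist"); cv2.imwrite("pics/w8.png",im)
E
```

```text
time_s: 15.62
tcp_pos: [0.4907, -0.159, 0.1479]
ee_rot: [[1.0, -0.001, 0.0], [-0.001, -1.0, -0.001], [0.0, 0.001, -1.0]]
wrist_force: [-0.8, 0.2, -0.9]
finger_gap: 0.294
finger_force: 30.0
```

View pics/w8.png

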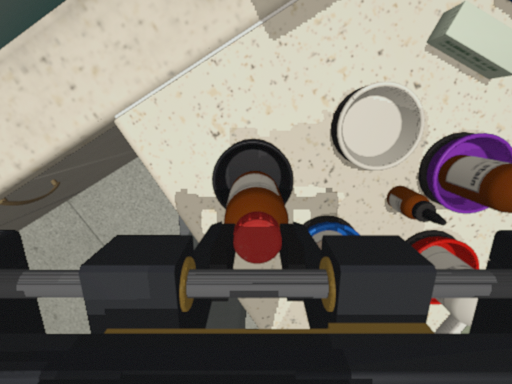

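The red bottle is upright over the black stand, whose rim is at (253,178), and the white stand is empty. I'll lower and release, then go over the white cap.

```bash
echo '[[[0,0,0.8],[0,0,0],0],[[0,0,1.6],[0,0,0],0],[[0,0,2.08],[0,0,0],0],[[0,0,2.32],[0,0,0],0],[[0,0,2.4],[0,0,0],0],[[0,0,2.4],[0,0,0],0]]' > rows.txt && python3 shift.py rows.txt
echo '[[[0,0,0],[0,0,0],0.5],[[0,0,0],[0,0,0],0.7],[[0,0,0],[0,0,0],0.7],[[0,0,0],[0,0,0],0.7],[[0,0,-0.8],[0,0,0],0.7],[[0,0,-2],[0,0,0],0.7],[[-0.4,0.8,-3.2],[0,0,0],0.7],[[-1,2,-3.6],[0,0,0],0.7],[[-1.6,3.4,-3.6],[0,0,0],0.7],[[-2.2,4.6,-3.6],[0,0,0],0.7]]' > rows.txt && python3 shift.py rows.txt
```

```text
time_s: 16.17
tcp_pos: [0.4913, -0.1589, 0.0884]
ee_rot: [[1.0, -0.001, 0.002], [-0.001, -1.0, -0.001], [0.002, 0.001, -1.0]]
wrist_force: [-0.5, -0.9, -1.7]
finger_gap: 0.3
finger_force: 30.0
time_s: 17.0
tcp_pos: [0.4353, -0.275, 0.1796]
ee_rot: [[1.0, 0.0, 0.003], [0.0, -1.0, -0.002], [0.003, 0.002, -1.0]]
wrist_force: [-0.1, -0.3, 0.1]
finger_gap: 0.703
finger_force: 0.0
```

```bash
echo '[[[-0.68,1.32,0],[0,0,0],0.7],[[-1.32,2.64,0],[0,0,0],0.7],[[-1.88,3.68,0],[0,0,0],0.7],[[-1.88,3.68,0.4],[0,0,0],0.7],[[-1.88,3.68,1.4],[0,0,0],0.7],[[-1.88,3.68,2.2],[0,0,0],0.7],[[-1.88,3.68,2.2],[0,0,0],0.7],[[-1.88,3.68,2.2],[0,0,0],0.7]]' > rows.txt && python3 shift.py rows.txt
python3 - <<'E'
from h import *
im=arm.read_camera("wrist"); cv2.imwrite("pics/w9.png",im)
E
```

```text
time_s: 17.67
tcp_pos: [0.3879, -0.364, 0.1226]
ee_rot: [[1.0, 0.0, -0.002], [0.0, -1.0, 0.002], [-0.002, -0.002, -1.0]]
wrist_force: [0.2, -0.5, 1.9]
finger_gap: 0.705
finger_force: 0.0
```

View pics/w9.png

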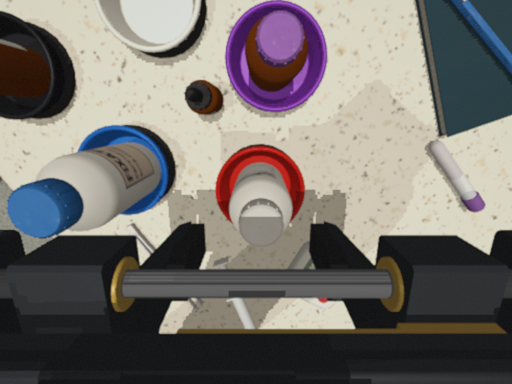

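The wrist view shows the white cap at (261,223), about 2 mm right of the midline. The dropper and the other bottles are in place. I'll grip and lift.

```bash
echo '[[[0.04,0.08,0.6],[0,0,0],0.7],[[0.04,0.08,1.04],[0,0,0],0.7],[[0.04,0.08,1.08],[0,0,0],0.5],[[0.04,0.08,1.08],[0,0,0],0.3],[[0.04,0.08,1.08],[0,0,0],0],[[0.04,0.08,1.08],[0,0,0],0],[[0.04,0.08,1.08],[0,0,0],0],[[0.04,0.08,1.08],[0,0,0],0]]' > rows.txt && python3 shift.py rows.txt
echo '[[[0,0,-0.6],[0,0,0],0],[[0,0,-1.4],[0,0,0],0],[[0,0,-2.4],[0,0,0],0],[[0,0,-3.4],[0,0,0],0],[[0,0,-4.2],[0,0,0],0],[[0,0,-4.4],[0,0,0],0],[[0,0,-4.4],[0,0,0],0]]' > rows.txt && python3 shift.py rows.txt
```

```text
time_s: 18.38
tcp_pos: [0.3896, -0.3669, 0.0968]
ee_rot: [[1.0, -0.0, 0.001], [-0.0, -1.0, -0.001], [0.001, 0.001, -1.0]]
wrist_force: [0.7, 0.2, 1.4]
finger_gap: 0.324
finger_force: 30.0
time_s: 18.97
tcp_pos: [0.3899, -0.3674, 0.2075]
ee_rot: [[1.0, -0.0, 0.003], [-0.0, -1.0, -0.002], [0.003, 0.002, -1.0]]
wrist_force: [-0.3, 0.0, -1.1]
finger_gap: 0.322
finger_force: 30.0
```

Scaled: 0.156 m is 6.24, -0.086 m is -3.44.

```bash
echo '[[[0.4,-0.24,0],[0,0,0],0],[[1.2,-0.68,0],[0,0,0],0],[[2.2,-1.2,0],[0,0,0],0],[[3.2,-1.76,0],[0,0,0],0],[[4.2,-2.32,0],[0,0,0],0],[[5.2,-2.88,0],[0,0,0],0],[[5.92,-3.28,0],[0,0,0],0],[[6.24,-3.44,0.2],[0,0,0],0],[[6.24,-3.44,1],[0,0,0],0],[[6.24,-3.44,2],[0,0,0],0]]' > rows.txt && python3 shift.py rows.txt
echo '[[[0,0,0.8],[0,0,0],0],[[0,0,1.6],[0,0,0],0],[[0,0,2.08],[0,0,0],0],[[0,0,2.24],[0,0,0],0],[[0,0,2.24],[0,0,0],0]]' > rows.txt && python3 shift.py rows.txt
```

```text
time_s: 19.8
tcp_pos: [0.5464, -0.2803, 0.1552]
ee_rot: [[1.0, 0.001, 0.001], [0.001, -1.0, -0.001], [0.001, 0.001, -1.0]]
wrist_force: [-0.8, -0.8, -2.1]
finger_gap: 0.326
finger_force: 30.0
time_s: 20.22
tcp_pos: [0.5442, -0.2806, 0.0988]
ee_rot: [[1.0, -0.001, -0.003], [-0.001, -1.0, 0.001], [-0.003, -0.001, -1.0]]
wrist_force: [-0.3, 0.4, -0.7]
finger_gap: 0.326
finger_force: 30.0
```

```bash
echo '[[[0,0,0.06],[0,0,0],0],[[0,0,0.06],[0,0,0],0]]' > rows.txt && python3 shift.py rows.txt
echo '[[[0,0,0],[0,0,0],0.5],[[0,0,0],[0,0,0],0.7],[[0,0,0],[0,0,0],0.7],[[0,0,0],[0,0,0],0.7],[[0,0,-0.8],[0,0,0],0.7],[[0,0,-2],[0,0,0],0.7],[[-0.6,-1.2,-2.8],[0,0,0],0.7],[[-1.2,-2.6,-2.8],[0,0,0],0.7],[[-1.8,-4,-2.8],[0,0,0],0.7],[[-2.12,-4.88,-2.8],[0,0,0],0.7]]' > rows.txt && python3 shift.py rows.txt
```

```text
time_s: 20.38
tcp_pos: [0.5459, -0.2812, 0.0994]
ee_rot: [[1.0, -0.0, 0.001], [-0.0, -1.0, -0.001], [0.001, 0.001, -1.0]]
wrist_force: [0.1, -0.3, -0.7]
finger_gap: 0.318
finger_force: 30.0
time_s: 21.22
tcp_pos: [0.4906, -0.1552, 0.1694]
ee_rot: [[1.0, 0.002, -0.001], [0.002, -1.0, 0.002], [-0.001, -0.002, -1.0]]
wrist_force: [0.1, 0.7, -0.3]
finger_gap: 0.699
finger_force: 0.0
```

Scaled: 0.081 m is 3.24, 0.08 m is 3.2.

```bash
echo '[[[0,0.08,0.8],[0,0,0],0.7],[[0,0.08,2],[0,0,0],0.7],[[0,0.08,2.8],[0,0,0],0.7],[[0,0.08,3.2],[0,0,0],0.7],[[0,0.08,3.24],[0,0,0],0.7],[[0,0.08,3.24],[0,0,0],0.7]]' > rows.txt && python3 shift.py rows.txt
echo '[[[0,0,0],[0,0,0],0.5],[[0,0,0],[0,0,0],0.3],[[0,0,0],[0,0,0],0],[[0,0,0],[0,0,0],0],[[0,0,0],[0,0,0],0],[[0,0,0],[0,0,0],0],[[0,0,-0.8],[0,0,0],0],[[0,0,-1.8],[0,0,0],0],[[0,0,-3],[0,0,0],0],[[0,0,-4.2],[0,0,0],0]]' > rows.txt && python3 shift.py rows.txt
```

```text
time_s: 21.72
tcp_pos: [0.4924, -0.161, 0.0878]
ee_rot: [[1.0, -0.0, -0.0], [-0.0, -1.0, -0.0], [-0.0, 0.0, -1.0]]
wrist_force: [0.1, 0.2, 0.5]
finger_gap: 0.699
finger_force: 0.0
time_s: 22.55
tcp_pos: [0.4916, -0.1606, 0.1935]
ee_rot: [[1.0, -0.0, -0.002], [-0.0, -1.0, 0.0], [-0.002, -0.0, -1.0]]
wrist_force: [0.2, 0.7, -1.1]
finger_gap: 0.294
finger_force: 30.0
```

```bash
echo '[[[0,0,-0.8],[0,0,0],0],[[0,0,-1.6],[0,0,0],0],[[-0.24,0.44,-1.8],[0,0,0],0],[[-0.68,1.32,-1.8],[0,0,0],0],[[-1.2,2.32,-1.8],[0,0,0],0],[[-1.72,3.36,-1.8],[0,0,0],0],[[-2.24,4.4,-1.8],[0,0,0],0],[[-2.76,5.44,-1.8],[0,0,0],0],[[-3.28,6.48,-1.8],[0,0,0],0],[[-3.8,7.48,-1.8],[0,0,0],0]]' > rows.txt && python3 shift.py rows.txt
echo '[[[-0.28,0.6,0],[0,0,0],0],[[-0.4,0.8,0],[0,0,0],0],[[-0.4,0.8,0.8],[0,0,0],0],[[-0.4,0.8,1.8],[0,0,0],0],[[-0.4,0.8,2.8],[0,0,0],0],[[-0.4,0.8,3.6],[0,0,0],0],[[-0.4,0.8,4],[0,0,0],0],[[-0.4,0.8,4],[0,0,0],0],[[-0.4,0.8,4],[0,0,0],0]]' > rows.txt && python3 shift.py rows.txt
python3 - <<'E'
from h import *
im=arm.read_camera("wrist"); cv2.imwrite("pics/w10.png",im)
E
```

```text
time_s: 23.38
tcp_pos: [0.3949, -0.3496, 0.2367]
ee_rot: [[1.0, -0.001, -0.002], [-0.001, -1.0, 0.001], [-0.002, -0.001, -1.0]]
wrist_force: [1.3, 0.1, -1.2]
finger_gap: 0.295
finger_force: 30.0
time_s: 24.13
tcp_pos: [0.3873, -0.3673, 0.1376]
ee_rot: [[1.0, 0.0, -0.001], [0.0, -1.0, 0.001], [-0.001, -0.001, -1.0]]
wrist_force: [0.5, -0.7, -0.1]
finger_gap: 0.296
finger_force: 30.0
```

View pics/w10.png

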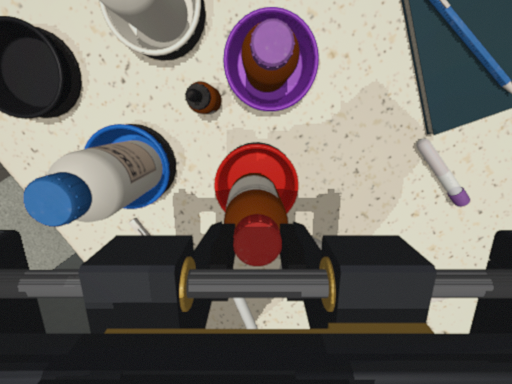

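The red bottle is upright over the red stand, whose rim is at (256,183), and the others stand in place. I'll lower, release and retreat towards the start pose.

Scaled: 0.0495 m is 1.98, 0.049 m is 1.96.

```bash
echo '[[[0,0,0.8],[0,0,0],0],[[0,0,1.4],[0,0,0],0],[[0,0,1.76],[0,0,0],0],[[0,0,1.96],[0,0,0],0],[[0,0,1.98],[0,0,0],0],[[0,0,1.98],[0,0,0],0]]' > rows.txt && python3 shift.py rows.txt
echo '[[[0,0,0],[0,0,0],0.5],[[0,0,0],[0,0,0],0.7],[[0,0,0],[0,0,0],0.7],[[0,0,0],[0,0,0],0.7],[[0,0,-0.8],[0,0,0],0.7],[[0,0,-2],[0,0,0],0.7],[[0,0,-3.4],[0,0,0],0.7],[[0,0.8,-4.8],[0,0,0],0.7],[[-0.8,2,-5.6],[0,0,0],0.7],[[-1.6,3.2,-5.6],[0,0,0],0.7]]' > rows.txt && python3 shift.py rows.txt
echo '[[[-0.8,1.2,0],[0,0,0],0.7],[[-1.6,2.4,0],[0,0,0],0.7],[[-2,3.6,0],[0,0,0],0.7],[[-2.4,4.4,0],[0,0,0],0.7],[[-2.4,4.4,0],[0,0,0],0.7],[[-2.4,4.4,0],[0,0,0],0.7]]' > rows.txt && python3 shift.py rows.txt
python3 - <<'E'
from h import *
im=arm.read_camera("top"); cv2.imwrite("pics/t11z.png",cv2.resize(im[120:290,160:360],None,fx=3.5,fy=3.5,interpolation=cv2.INTER_CUBIC))
E
```

```text
time_s: 24.68
tcp_pos: [0.3877, -0.3681, 0.0888]
ee_rot: [[1.0, -0.0, 0.001], [-0.0, -1.0, -0.001], [0.001, 0.001, -1.0]]
wrist_force: [0.3, 0.0, 0.1]
finger_gap: 0.294
finger_force: 30.0
time_s: 25.52
tcp_pos: [0.3504, -0.4501, 0.2335]
ee_rot: [[1.0, 0.004, 0.008], [0.004, -1.0, -0.007], [0.008, 0.007, -1.0]]
wrist_force: [-0.4, -0.8, -0.7]
finger_gap: 0.702
finger_force: 0.0
time_s: 26.02
tcp_pos: [0.286, -0.5585, 0.228]
ee_rot: [[1.0, -0.003, -0.0], [-0.003, -1.0, -0.0], [-0.0, 0.0, -1.0]]
wrist_force: [0.4, 0.2, 0.5]
finger_gap: 0.701
finger_force: 0.0
```

View pics/t11z.png

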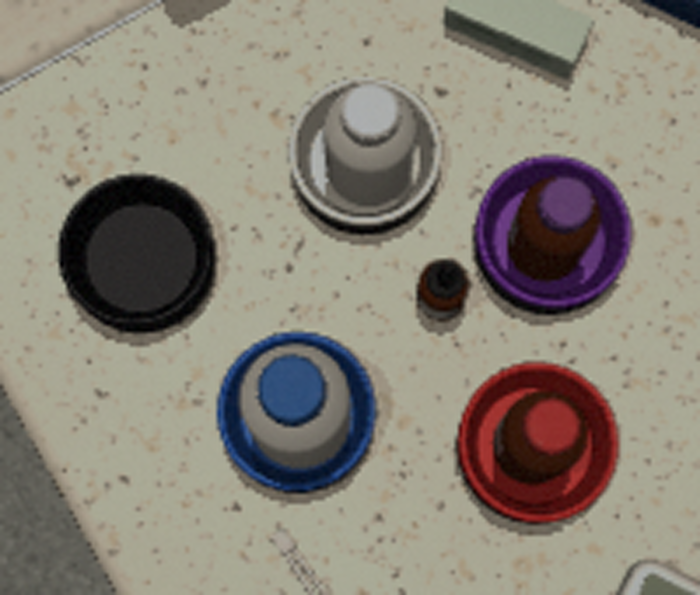

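The final top view shows each bottle centred in the stand of its own colour. The spare stand at crop (138,252) is empty, and the dropper is unmoved at (444,285).

```bash
python3 -c "
from station import arm
print(arm.hand_in())"
```

```text
the job is handed in; nothing more can be done
None
```

All four bottles stand in the stands of their own cap colour, the spare stand is empty and the dropper is where it was; the job was handed in at about 26 s, and no verdict was printed.

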